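# Clamp spun bottles and tubes in two rows on the shaker

## Robot

A 7-joint arm with a two-finger parallel gripper is mounted at the origin on a cart in front of the work surface, level with it; the furniture and walls round the work are solid. World frame = base frame: x ahead of the robot, y to its left, z up, the work surface at z = 0. Lengths are in m, angles in rad, forces in N, time in s.
With the tool pointing down it reaches from about 0.425 to 0.825 m from the base axis. Payload 3.6 kg.
Tool frame: the origin (TCP) lies on the centre line of the jaws, within the pads' length; the fingertips stand 22 mm ahead of it and the grasp point (between the pads) lies 3 mm ahead of it (tip_reach is the distance from the TCP to the fingertips, in m); z points along the fingers, y is the line along which they close (so a half turn about z gives the same grasp; the last joint's range is limited). The gripper opens to 93 mm and grips with 3 to 60 N. Pads are 15 mm wide; open, the fingers measure 128 mm over their backs; the gripper's body (75 mm by 188 mm) begins 65 mm behind the grasp point.
Start: joints at [-1.24, 0.615, -0.013, 1.423, 0.008, 1.103, -0.04], TCP at [0.227, 0.609, 0.241] pointing down, gripper open.
Joint ranges: [-3.12, 3.12], [-0.3, 2.06], [-1.34, 1.32], [0.26, 2.42], [-1.36, 4.5], [0.01, 1.98], [-2.84, 2.84]. Speed limits (rad/s): [2.79, 2.79, 3.14, 3.14, 3.14, 3.14, 3.14].

## Interface

Orientations are given as [roll, pitch, yaw] about the fixed x, y, z axes, in that order (R = Rz(yaw) Ry(pitch) Rx(roll)).
In Python, from cell import * gives the robot as it stands.
- The arm moves only by the tool apply_moves, never from a script. Its argument "steps" is a list of rows, each an object of numbers: "tx", "ty", "tz": the shift along the tool's x, y, z in units of 600 mm (1.0 is 600 mm); "turn": the turn about the tool's z in units of 360 degrees (1.0 is 360 degrees). In form: [{"tx": .., "ty": .., "tz": .., "turn": ..}, ...]. A call has 1 to 20 rows; each row shifts and turns the commanded pose from where the row before left it, along the tool's axes as they then stand; what a row does not reach is not made up. A row lasts 1/12 s, in which the tool goes at most 41.7 mm and 7.16 degrees, less where a joint would pass 70% of its speed; a pose out of reach is approached as far as the arm can. A call with a number of a shift or a turn outside -1 to 1 is refused whole. A call with a gripper value outside its range is refused whole. "gripper" is the closure, from -1 (fully open) to 1 (shut), set as the call begins (left out, the last holds). The fingers move at their own pace and stop on an object; "newtons" is the grip in N (left out, the last holds). Time passes only in rows, so rows that do not move let the fingers close. It gives the time, the measured TCP pose, the force, the opening and the grip force at its end, in the units of the state.
- observe(): the state, without advancing time (a new reading comes with each control period).
- read_camera(name): name is "side" or "top"; returns a dict with "frame" (400x640x3 uint8, red, green, blue), "z_map" (400x640 float32, m along the optical axis (not along the pixel's ray), 0 where there is no reading), "K" (3x3 intrinsics, pixels), "origin" and "orientation" of the camera in the world. Camera axes: x right, y down, z forward; pixel columns grow to the right and rows downward; lengths in m; the calibration is good to about 2 mm. A picture is of the moment at which its call begins.
- close_job(): hands the job in; it is judged then, once.
The state is a dict: "time_s": time; "joints": joint angles; "qvel": joint speeds; "joint_efforts": joint torques, N m; "ee_pos": TCP position; "orientation": TCP orientation; "force": force on the tool from outside, world axes, zero at the start; "torque": the same for the moment, N m; "gripper_width": opening from 0.0 (shut) to 1.0 (fully open); "finger_force": force on a finger pad.
Only numpy, scipy, OpenCV 4.12 (cv2) and the standard library are available. Lean on these libraries where they do the work, as an engineer would, in place of code of your own. Each camera call takes 0.05 s, during which the arm holds its last target. There are 200 camera calls.

## Task

The samples standing by the centrifuge have to be clamped on the shaker for resuspending: stand the two thick white bottles in the far row (behind both sliding bars), one midway on each side of the knob, and push the far sliding bar snug so that both are held against the fixed bar; then stand the two slender capped tubes in the near row (between the two sliding bars), again one midway on each side, and push the near sliding bar snug against them. Keep the samples upright, and leave the beaker and the weighing bottle where they stand.

Things in the scene. Friction and masses are not known exactly. Their poses are not given: they have to be found in the camera images.
- bottle_a: one of two alike plain white cylindrical centrifuge bottles standing on the worktop (those inside the centrifuge stay there): 46 mm across over its whole height, 100 mm tall, about 0.14 kg. Origin: centre of its underside, z up.
- bottle_b: one of two alike plain white cylindrical centrifuge bottles standing on the worktop (those inside the centrifuge stay there): 46 mm across over its whole height, 100 mm tall, about 0.14 kg. Origin: centre of its underside, z up.
- tube_a: one of two alike slender white self-standing sample tubes with a blue screw cap: 110 mm tall, body 28 mm across, cap 34 mm across from 96 mm up; about 0.06 kg; easily taken by the cap. Origin: centre of its underside, z up.
- tube_b: one of two alike slender white self-standing sample tubes with a blue screw cap: 110 mm tall, body 28 mm across, cap 34 mm across from 96 mm up; about 0.06 kg; easily taken by the cap. Origin: centre of its underside, z up.
- shaker: white bench shaker 205x245 mm, fixed. Origin: centre of its underside; x to its far side, y left, z up. Mat on top: z 90. Across it, 12-48 above the mat: fixed bar, padded face at x 80; far sliding bar; near sliding bar (end knobs y +-114, 63 above mat). Far row: up to far bar, 68-80 at start. Near row: between sliding bars, 28-52 at start, 62-74 once far bar is snug. Mid spots: y +-60.
- far_bar_grip (a point): grip of the far sliding bar: a round black knob 16 mm across, 64 to 96 mm above the mat, at the middle of the bar; point: its centre, 80 mm above the mat. Bar: 10 mm thick (faces 5 mm before and behind the point), along shaker y, slides along shaker x with 2.5 N friction and stays put. Pushed to +x; snug on two bottles touching the fixed bar at shaker x = 29 mm.
- near_bar_grip (a point): grip of the near sliding bar: a round black knob 16 mm across, 64 to 96 mm above the mat, at the middle of the bar; point: its centre, 80 mm above the mat. Bar: 10 mm thick (faces 5 mm before and behind the point), along shaker y, slides along shaker x with 2.5 N friction and stays put. Pushed to +x; snug on two tubes touching the snug far bar at shaker x = -9 mm.
- glass_beaker: a clear glass beaker, 55 mm across, 70 mm tall, standing among the samples; not to be moved. Origin: centre of its underside.
- weigh_bottle: a low clear glass weighing bottle with a knobbed lid, 48 mm across, 47 mm tall, standing among the samples; not to be moved. Origin: centre of its underside.
Things that resemble listed ones, but are neither listed nor needed, are in the scene too. What is shaped like the bottle_a but black or pink is not meant.

How it is judged:
At the end, for the whole second after the job is handed in: Both bottles upright on the mat in the far row, both tubes in the near row, one each side of the knobs (30 to 90 mm off the middle); far bar within 3.5 mm and near bar within 4.5 mm of snug; all released and at rest (x of bottle_a in the frame of shaker between 0.05 and 0.061 m and z of bottle_a in the frame of shaker between 0.085 and 0.095 m and angle between each of bottle_a, bottle_b, tube_a, tube_b's own z axis and vertical below 0.08 rad and linear speed of each of bottle_a, bottle_b, tube_a, tube_b below 0.02 m/s and x of bottle_b in the frame of shaker between 0.05 and 0.061 m and z of bottle_b in the frame of shaker between 0.085 and 0.095 m and ((y of bottle_a in the frame of shaker between 0.03 and 0.09 m and y of bottle_b in the frame of shaker between -0.09 and -0.03 m) or (y of bottle_a in the frame of shaker between -0.09 and -0.03 m and y of bottle_b in the frame of shaker between 0.03 and 0.09 m)) and x of tube_a in the frame of shaker between 0 and 0.016 m and z of tube_a in the frame of shaker between 0.085 and 0.095 m and x of tube_b in the frame of shaker between 0 and 0.016 m and z of tube_b in the frame of shaker between 0.085 and 0.095 m and ((y of tube_a in the frame of shaker between 0.03 and 0.09 m and y of tube_b in the frame of shaker between -0.09 and -0.03 m) or (y of tube_a in the frame of shaker between -0.09 and -0.03 m and y of tube_b in the frame of shaker between 0.03 and 0.09 m)) and x of far_bar_grip in the frame of shaker above 0.0255 m and x of near_bar_grip in the frame of shaker above -0.0135 m); the robot touches nothing.
It fails at once if a bottle or tube is tipped over (angle between any of bottle_a, bottle_b, tube_a, tube_b's own z axis and vertical above 0.7 rad).
It fails at once if the beaker or the weighing bottle is shifted more than 25 mm or tipped (distance of any of glass_beaker, weigh_bottle from where it was at the start of the episode above 0.025 m or angle between any of glass_beaker, weigh_bottle's own z axis and vertical above 0.5 rad).
It also fails if it takes over 128 s, if anything falls off the work surface, if the arm or the gripper's body presses on something with over 40 N, if the wrist force passes 120 N, or if a joint passes its speed limit or range.

## Working session

There is one attempt and no reset: what is moved stays moved. The work goes in short steps, Python scripts to look and compute and a tool call to move; the robot and the scene stay as the last step left them, time stands still between calls to the robot, and variables do not carry over. Pictures are saved under pics/ and viewed, at most 14 in all, crops included, and the job is handed in when it is done.

Besides the shell and the picture viewer there is one more tool, called after "Emit:" by a JSON object that holds its "name" and its "arguments". apply_moves: Moves the arm, as the interface text tells. Shifts and turns lie within -1 to 1; 1 stands for 600 mm of shift or 360 degrees of turn. Its arguments: {"type":"object","properties":{"steps":{"type":"array","items":{"type":"object","properties":{"tx":{"type":"number"},"ty":{"type":"number"},"tz":{"type":"number"},"turn":{"type":"number"}}}},"gripper":{"type":"number"},"newtons":{"type":"number"}},"required":["steps"]}

```bash
mkdir -p pics; ls; cat > h.py <<'E'
from cell import *
import numpy as np, cv2
from scipy.spatial.transform import Rotation as R
def cam(n):
    d=read_camera(n); o=np.array(d["orientation"]); 
    d["R"]=R.from_euler('xyz',o).as_matrix() if o.size==3 else (R.from_quat(o).as_matrix() if o.size==4 else o)
    return d
def save(img,name): cv2.imwrite("pics/"+name,cv2.cvtColor(img,cv2.COLOR_RGB2BGR))
def cloud(d):
    K=d["K"];z=d["z_map"];v,u=np.mgrid[0:400,0:640]
    p=np.stack([(u-K[0][2])/K[0][0]*z,(v-K[1][2])/K[1][1]*z,z],-1)
    return p@d["R"].T+np.array(d["origin"])
E
python3 - <<'E'
from h import *
for n in("top","side"):
    d=cam(n); save(d["frame"],n+"0.png"); print(n,d["K"],d["origin"],d["orientation"])
    np.savez(n+"0.npz",c=cloud(d),f=d["frame"])
print(observe())
E
```

```text
pics
top [[492.19609873   0.         307.57242238]
 [  0.         492.19609873 197.44243821]
 [  0.           0.           1.        ]] [ 0.45262115 -0.06214367  1.13041608] [-2.99491908  0.02315074 -1.5903709 ]
side [[483.0807893    0.         318.79700742]
 [  0.         483.0807893  200.76435139]
 [  0.           0.           1.        ]] [ 1.19329813 -0.06702495  0.87458598] [-2.45585555 -0.00725153  1.52826122]
{'time_s': 0.1, 'joints': array([-1.24049247,  0.61581962, -0.01263135,  1.42475448,  0.0080793 ,
        1.10341523, -0.04037983]), 'qvel': array([-0.00079047, -0.00159918,  0.00123771, -0.00352193,  0.00054362,
        0.00082377,  0.00040202]), 'joint_efforts': array([ 1.02638194e-03, -4.60039115e+01,  2.09885244e-01, -1.66243476e+01,
       -6.12220354e-02,  1.69874250e-02,  1.21168323e-04]), 'ee_pos': array([0.22677298, 0.60843656, 0.23959355]), 'orientation': array([-3.13924532e+00,  2.90876923e-06,  2.78487734e+00]), 'force': array([-0.28260971, -0.42860833,  0.61043418]), 'torque': array([0.03094637, 0.02274431, 0.00527539]), 'finger_force': 0.0, 'gripper_width': 1.004121636301164}
```

View pics/top0.png

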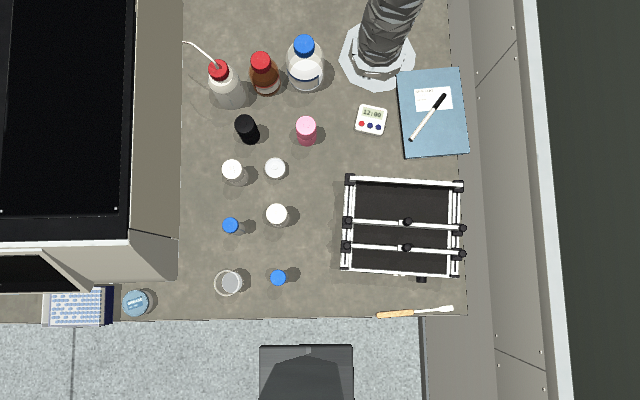

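View pics/side0.png

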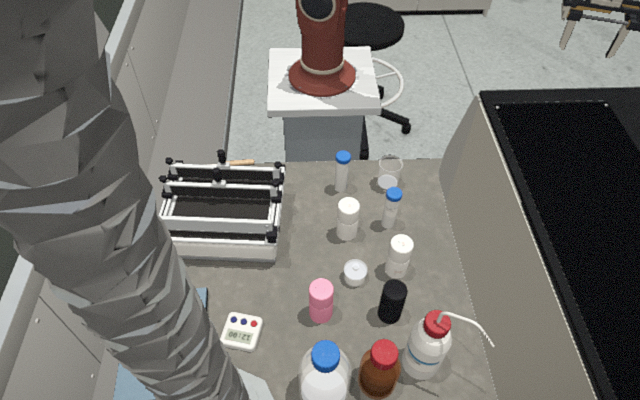

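Candidates in top0: white bottles (232,172) and (277,214). The weighing bottle at (275,168) is low and clear, and black (247,129) and pink (306,130) are excluded. Blue-capped tubes are at (230,226) and (278,277); the large blue-capped bottle at (304,60) is not one. The beaker is at (229,283). In side0 the same things are at bottles (347,219) and (399,256), tubes (343,172) and (393,208), weighing bottle (355,273), beaker (390,172).

```bash
python3 - <<'E'
from h import *
t=np.load("top0.npz");s=np.load("side0.npz");c=t["c"];f=t["f"]
save(cv2.resize(f[140:310,190:480],None,fx=2.7,fy=2.7,interpolation=cv2.INTER_CUBIC),"crop1.png")
h=cv2.cvtColor(f,cv2.COLOR_RGB2HSV)
def rep(n,c,u0,u1,v0,v1,zlo,zhi,m=None):
    q=c[v0:v1,u0:u1].reshape(-1,3); k=(q[:,2]>zlo)&(q[:,2]<zhi)
    q=q[k]; 
    if len(q)<3: print(n,len(q));return
    (x,y),r=cv2.minEnclosingCircle(q[:,:2].astype(np.float32))
    print(n,len(q),"med",np.median(q,0).round(4),"mid",((q.max(0)+q.min(0))/2).round(4),"circ",round(x,4),round(y,4),round(r,4))
rep("b1",c,215,252,155,190,.094,.106);rep("b2",c,260,292,200,230,.094,.106)
rep("t1",c,218,245,214,240,.104,.116);rep("t2",c,266,292,265,290,.104,.116)
rep("wb",c,260,290,154,184,.02,.06);rep("bk",c,210,246,266,300,.02,.09)
rep("k1",c,395,415,213,230,.16,.2);rep("k2",c,395,415,238,256,.16,.2)
cs=s["c"]
print("side view")
rep("b1",cs,380,415,230,282,.096,.104);rep("b2",cs,332,362,195,245,.096,.104)
rep("t1",cs,380,408,184,230,.105,.115);rep("t2",cs,330,356,148,195,.105,.115)
rep("wb",cs,338,372,255,290,.02,.06);rep("bk",cs,375,405,150,192,.03,.08)
rep("kfar",cs,205,230,170,192,.160,.2);rep("knear",cs,212,230,146,168,.160,.2)
rep("centr",c,0,180,0,290,.05,.9)
for u in (100,150,170): print(u,c[100,u],c[250,u])
z=c[...,2]; zz=np.clip(z[170:285,335:475]*1000,-99,999).astype(int)
print(c[182,350:460:15].round(3)); print(c[222,350:460:15].round(3));print(c[247,350:460:15].round(3));print(c[270,345:465:15].round(3)); print(c[200,360:450:15].round(3))
E
```

```text
b1 334 med [0.6708 0.1213 0.1   ] mid [0.6714 0.1218 0.1003] circ 0.6711 0.1216 0.0227
b2 355 med [0.5734 0.0259 0.0999] mid [0.5733 0.026  0.0995] circ 0.5734 0.0264 0.0226
t1 203 med [0.5497 0.1217 0.11  ] mid [0.5506 0.1229 0.11  ] circ 0.5505 0.1226 0.0168
t2 206 med [0.4402 0.0241 0.1103] mid [0.4403 0.0234 0.1093] circ 0.44 0.0235 0.0168
wb 340 med [0.6847 0.0329 0.0352] mid [0.6871 0.0331 0.0355] circ 0.6868 0.034 0.0245
bk 297 med [0.4293 0.1475 0.0632] mid [0.4305 0.1361 0.0473] circ 0.43 0.1366 0.0279
k1 66 med [ 0.5423 -0.233   0.1847] mid [ 0.5431 -0.2348  0.1764] circ 0.5429 -0.2348 0.0082
k2 67 med [ 0.4929 -0.2284  0.1845] mid [ 0.493  -0.2305  0.1759] circ 0.4927 -0.2304 0.0081
side view
b1 391 med [0.6754 0.118  0.1005] mid [0.703  0.1113 0.1   ] circ 0.7026 0.1036 0.0579
b2 298 med [0.5752 0.0257 0.1007] mid [0.5733 0.0253 0.1001] circ 0.5733 0.0255 0.0233
t1 176 med [0.5538 0.1214 0.1105] mid [0.551  0.1213 0.1098] circ 0.5517 0.121 0.0179
t2 152 med [0.4433 0.0231 0.1106] mid [0.4409 0.0233 0.1095] circ 0.441 0.0233 0.0179
wb 440 med [0.6906 0.0327 0.0354] mid [0.
[... 855 characters left out ...]

 [ 0.547 -0.157  0.136]
 [ 0.546 -0.187  0.138]
 [ 0.545 -0.217  0.14 ]
 [ 0.54  -0.238  0.187]
 [ 0.544 -0.277  0.138]
 [ 0.548 -0.319  0.091]
 [ 0.546 -0.348  0.1  ]]
[[ 0.497 -0.124  0.154]
 [ 0.497 -0.155  0.139]
 [ 0.496 -0.185  0.137]
 [ 0.496 -0.215  0.137]
 [ 0.493 -0.236  0.188]
 [ 0.496 -0.285  0.089]
 [ 0.496 -0.316  0.091]
 [ 0.494 -0.343  0.107]]
[[ 0.452 -0.116  0.086]
 [ 0.451 -0.147  0.091]
 [ 0.451 -0.179  0.086]
 [ 0.45  -0.21   0.087]
 [ 0.449 -0.24   0.093]
 [ 0.449 -0.272  0.088]
 [ 0.448 -0.302  0.094]
 [ 0.448 -0.333  0.094]]
[[ 0.599 -0.153  0.09 ]
 [ 0.598 -0.184  0.091]
 [ 0.597 -0.216  0.091]
 [ 0.597 -0.248  0.089]
 [ 0.596 -0.279  0.092]
 [ 0.595 -0.311  0.092]]
```

View pics/crop1.png

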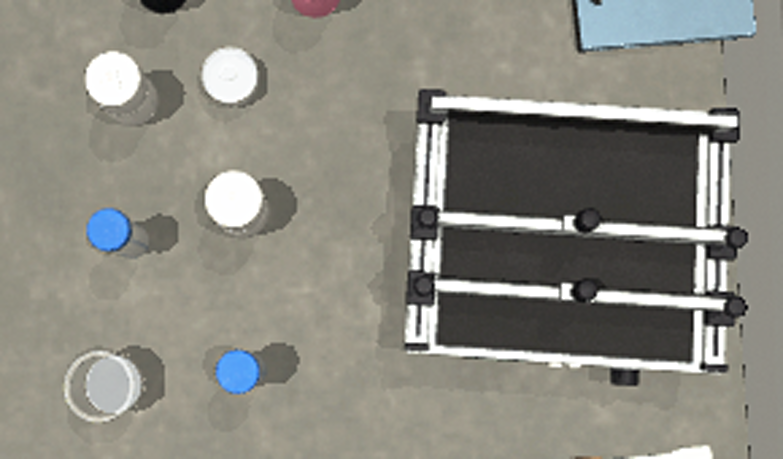

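White bottles are at crop (112,78) and (232,198), plain and 100 mm tall. The lidded glass at (230,75) is only about 35 mm tall in the depth map, so it is the weighing bottle. Next is the shaker pose and the start-area clearance.

```bash
python3 - <<'E'
from h import *
c=np.load("top0.npz")["c"];f=np.load("top0.npz")["f"].astype(int)
reg=np.zeros(c.shape[:2],bool);reg[165:290,330:475]=1
def cl(lo,hi,minn=5):
    m=(reg&(c[...,2]>lo)&(c[...,2]<hi)).astype(np.uint8)
    n,l,st,_=cv2.connectedComponentsWithStats(m)
    for i in range(1,n):
        q=c[l==i]
        if len(q)>=minn:
            (x,y),r=cv2.minEnclosingCircle(q[:,:2].astype(np.float32)); print(len(q),q.mean(0).round(4),round(x,4),round(y,4),round(r,4),"px",np.argwhere(l==i).mean(0).round())
print("knob tops");cl(.181,.2)
print("endknobs");cl(.146,.17)
# bar lines
for name,x0,x1 in(("fixed",.615,.645),("far",.53,.56),("near",.48,.51)):
    q=c[reg&(c[...,2]>.130)&(c[...,2]<.143)&(c[...,0]>x0)&(c[...,0]<x1)&(c[...,1]>-.33)&(c[...,1]<-.13)]
    # per-y mid
    ys=np.linspace(-.32,-.14,19);P=[]
    for a,b in zip(ys[:-1],ys[1:]):
        k=q[(q[:,1]>a)&(q[:,1]<b)]
        if len(k)>3:P.append([k[:,1].mean(),(k[:,0].min()+k[:,0].max())/2,np.ptp(k[:,0])])
    P=np.array(P);s,i=np.polyfit(P[:,0],P[:,1],1);print(name,len(q),"slope deg",np.degrees(np.arctan(s)).round(2),"x at y=-.235",(s*-.235+i).round(4),"w",np.median(P[:,2]).round(4))
q=c[(c[...,2]>.1)&(c[...,2]<.9)&(c[...,1]>.24)];print("centrifuge x min,zmax",q[:,0].min(),q[:,2].max(), q[:,1].min())
m=reg&(c[...,2]>.04)&(c[...,2]<.11);q=c[m].astype(np.float32)
print(cv2.minAreaRect(q[:,:2]))
E
```

```text
knob tops
50 [ 0.543  -0.2347  0.1853] 0.5429 -0.2348 0.0082 px [221. 408.]
53 [ 0.493  -0.2299  0.1851] 0.4927 -0.2305 0.008 px [247. 407.]
endknobs
46 [ 0.5502 -0.1219  0.1524] 0.5501 -0.1216 0.0076 px [220. 348.]
31 [ 0.5424 -0.2272  0.1538] 0.5422 -0.2283 0.0079 px [223. 401.]
51 [ 0.5303 -0.3471  0.1533] 0.5303 -0.3476 0.0077 px [228. 462.]
51 [ 0.4999 -0.1175  0.1527] 0.4998 -0.1174 0.0076 px [245. 347.]
30 [ 0.4936 -0.2227  0.1533] 0.4929 -0.2242 0.0077 px [248. 400.]
56 [ 0.4797 -0.3427  0.1528] 0.4795 -0.3434 0.0079 px [253. 462.]
fixed 525 slope deg 5.04 x at y=-.235 0.6283 w 0.01
far 444 slope deg 5.26 x at y=-.235 0.5427 w 0.009
near 439 slope deg 5.18 x at y=-.235 0.4926 w 0.0084
centrifuge x min,zmax 0.416895653030231 0.3434125095221102 0.2472275762695358Traceback (most recent call last):
  File "<stdin>", line 24, in <module>
cv2.error: OpenCV(4.12.0) /io/opencv/modules/imgproc/src/convhull.cpp:143: error: (-215:Assertion failed) total >= 0 && (depth == CV_32F || depth == CV_32S) in function 'convexHull'
```

```bash
cat >> h.py <<'E'
PS=np.radians(-5.1);O=np.array([.543,-.2348])   # shaker frame in the world
ex=np.array([np.cos(PS),np.sin(PS)]);ey=np.array([-ex[1],ex[0]])
def w2s(p): d=np.array(p)-O;return np.array([d@ex,d@ey])
def need(*wps):
    s=observe();p=np.array(s["ee_pos"]);r=s["orientation"];print("t",round(s["time_s"],2),"pos",p.round(4),"S",w2s(p[:2]).round(4),"rpy",np.round(r,4),"F",np.round(s["force"],1),"w",round(s["gripper_width"],3))
    T=R.from_euler('xyz',r).as_matrix()
    for w in wps:      # w=(shaker x,y, world z)
        t=np.r_[O+w[0]*ex+w[1]*ey,w[2]];d=T.T@(t-p)/.6;n=np.linalg.norm(d);print(w,"units",d.round(4),"rows>=",int(np.ceil(n/.067)),"az",np.arctan2(t[1],t[0]).round(2),"r",np.hypot(t[0],t[1]).round(3));p=t
E
python3 - <<'E'
from h import *
for n,p in dict(b1=(.6711,.1216),b2=(.5734,.0262),t1=(.5506,.1224),t2=(.4403,.0234)).items(): print(n,w2s(p).round(4))
E
```

```text
b1 [0.0959 0.3664]
b2 [0.0071 0.2627]
t1 [-0.0242  0.3565]
t2 [-0.1252  0.248 ]
```

Emit:
{"name": "apply_moves", "arguments": {"steps": [{"tz":-0.05,"turn":-0.0071},{"tz":-0.05,"turn":-0.0071},{"tz":-0.05,"turn":-0.0071},{"tz":-0.05,"turn":-0.0071},{"tz":-0.05,"turn":-0.0071},{"tz":-0.05,"turn":-0.0071},{}], "gripper": -1}}

```text
invalid input at $.steps[0]: expected keys tx, ty, tz, turn
```

Emit:
{"name": "apply_moves", "arguments": {"steps": [{"tx":0,"ty":0,"tz":-0.05,"turn":-0.0071},{"tx":0,"ty":0,"tz":-0.05,"turn":-0.0071},{"tx":0,"ty":0,"tz":-0.05,"turn":-0.0071},{"tx":0,"ty":0,"tz":-0.05,"turn":-0.0071},{"tx":0,"ty":0,"tz":-0.05,"turn":-0.0071},{"tx":0,"ty":0,"tz":-0.05,"turn":-0.0071},{"tx":0,"ty":0,"tz":0,"turn":0}], "gripper": -1}}

```text
time_s: 0.68
ee_pos: [0.2276, 0.6107, 0.4273]
orientation: [3.13, 0.002, 3.054]
force: [0.3, 0.1, 0.9]
gripper_width: 1.002
finger_force: 0.0
```

```bash
python3 - <<'E'
from h import *
need((.0071,.2627,.35),(.0071,.2627,.08))
E
```

```text
t 0.68 pos [0.2276 0.6107 0.4273] S [-0.3894  0.8141] rpy [3.1299e+00 2.5000e-03 3.0536e+00] F [0.3 0.1 0.9] w 1.002
(0.0071, 0.2627, 0.35) units [-0.6595 -0.9211  0.1197] rows>= 18 az 0.05 r 0.574
(0.0071, 0.2627, 0.08) units [ 0.0011 -0.0053  0.45  ] rows>= 7 az 0.05 r 0.574
```

Emit:
{"name": "apply_moves", "arguments": {"steps": [{"tx":-0.035,"ty":-0.049,"tz":0,"turn":0},{"tx":-0.035,"ty":-0.049,"tz":0,"turn":0},{"tx":-0.035,"ty":-0.049,"tz":0,"turn":0},{"tx":-0.035,"ty":-0.049,"tz":0,"turn":0},{"tx":-0.035,"ty":-0.049,"tz":0,"turn":0},{"tx":-0.035,"ty":-0.049,"tz":0,"turn":0},{"tx":-0.035,"ty":-0.049,"tz":0,"turn":0},{"tx":-0.035,"ty":-0.049,"tz":0,"turn":0},{"tx":-0.035,"ty":-0.049,"tz":0,"turn":0},{"tx":-0.035,"ty":-0.049,"tz":0,"turn":0},{"tx":-0.035,"ty":-0.049,"tz":0,"turn":0},{"tx":-0.035,"ty":-0.049,"tz":0,"turn":0},{"tx":-0.035,"ty":-0.049,"tz":0,"turn":0},{"tx":-0.035,"ty":-0.049,"tz":0,"turn":0},{"tx":-0.035,"ty":-0.049,"tz":0.02,"turn":0},{"tx":-0.035,"ty":-0.049,"tz":0.02,"turn":0},{"tx":-0.035,"ty":-0.049,"tz":0.03,"turn":0},{"tx":-0.035,"ty":-0.049,"tz":0.03,"turn":0},{"tx":-0.029,"ty":-0.039,"tz":0.03,"turn":0},{"tx":0,"ty":0,"tz":0,"turn":0}]}}

```text
time_s: 2.35
ee_pos: [0.5714, 0.0152, 0.3375]
orientation: [-3.134, -0.007, 3.041]
force: [-0.8, -0.2, -0.1]
gripper_width: 1.001
finger_force: 0.0
```

```bash
python3 - <<'E'
from h import *
need((.0071,.2627,.2),(.0071,.2627,.083))
d=cam("top");save(d["frame"][100:340,150:490],"p1.png")
E
```

```text
t 2.35 pos [0.5714 0.0152 0.3375] S [0.006  0.2516] rpy [-3.1343 -0.0074  3.0408] F [-0.8 -0.2 -0.1] w 1.001
(0.0071, 0.2627, 0.2) units [-0.0032  0.0203  0.2289] rows>= 4 az 0.05 r 0.574
(0.0071, 0.2627, 0.083) units [-0.0014  0.0014  0.195 ] rows>= 3 az 0.05 r 0.574
```

View pics/p1.png

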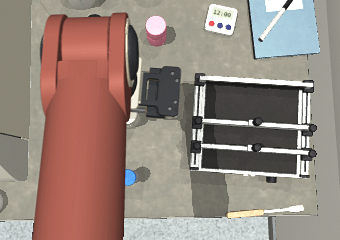

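Emit:
{"name": "apply_moves", "arguments": {"steps": [{"tx":0,"ty":0,"tz":0,"turn":0},{"tx":0,"ty":0,"tz":0.055,"turn":0},{"tx":0,"ty":0,"tz":0.055,"turn":0},{"tx":0,"ty":0,"tz":0.055,"turn":0},{"tx":0,"ty":0,"tz":0.055,"turn":0},{"tx":0,"ty":0,"tz":0.055,"turn":0},{"tx":0,"ty":0,"tz":0.04,"turn":0},{"tx":0,"ty":0,"tz":0,"turn":0},{"tx":0,"ty":0,"tz":0,"turn":0}]}}

```text
time_s: 3.15
ee_pos: [0.5713, 0.0254, 0.1537]
orientation: [3.141, -0.001, 3.055]
force: [-0.6, 0.5, 0.8]
gripper_width: 1.003
finger_force: 0.0
```

```bash
python3 - <<'E'
from h import *
need((.0071,.2627,.083))
E
```

```text
t 3.15 pos [0.5713 0.0254 0.1537] S [0.0051 0.2617] rpy [ 3.1408e+00 -1.3000e-03  3.0552e+00] F [-0.6  0.5  0.8] w 1.003
(0.0071, 0.2627, 0.083) units [-0.0036  0.0016  0.1179] rows>= 2 az 0.05 r 0.574
```

Emit:
{"name": "apply_moves", "arguments": {"steps": [{"tx":-0.0036,"ty":0.0016,"tz":0.04,"turn":0},{"tx":0,"ty":0,"tz":0.04,"turn":0},{"tx":0,"ty":0,"tz":0.038,"turn":0},{"tx":0,"ty":0,"tz":0,"turn":0},{"tx":0,"ty":0,"tz":0,"turn":0}]}}

```text
time_s: 3.57
ee_pos: [0.5749, 0.025, 0.0845]
orientation: [3.141, 0.002, 3.053]
force: [0.2, 0.2, 0.7]
gripper_width: 0.998
finger_force: 0.0
```

Emit:
{"name": "apply_moves", "arguments": {"steps": [{"tx":0,"ty":0,"tz":0,"turn":0},{"tx":0,"ty":0,"tz":0,"turn":0},{"tx":0,"ty":0,"tz":0,"turn":0},{"tx":0,"ty":0,"tz":0,"turn":0},{"tx":0,"ty":0,"tz":0,"turn":0},{"tx":0,"ty":0,"tz":0,"turn":0},{"tx":0,"ty":0,"tz":0,"turn":0},{"tx":0,"ty":0,"tz":0,"turn":0},{"tx":0,"ty":0,"tz":0,"turn":0},{"tx":0,"ty":0,"tz":0,"turn":0}], "gripper": 1, "newtons": 20}}

```text
time_s: 4.4
ee_pos: [0.574, 0.0245, 0.0829]
orientation: [3.141, 0.0, 3.053]
force: [-1.0, -0.2, -0.1]
gripper_width: 0.48
finger_force: 20.0
```

Emit:
{"name": "apply_moves", "arguments": {"steps": [{"tx":0,"ty":0,"tz":-0.03,"turn":0},{"tx":0,"ty":0,"tz":-0.055,"turn":0},{"tx":0,"ty":0,"tz":-0.055,"turn":0},{"tx":0,"ty":0,"tz":-0.055,"turn":0},{"tx":0,"ty":0,"tz":-0.055,"turn":0},{"tx":0,"ty":0,"tz":-0.055,"turn":0},{"tx":0,"ty":0,"tz":-0.055,"turn":0},{"tx":0,"ty":-0.03,"tz":0,"turn":0},{"tx":-0.007,"ty":-0.05,"tz":0,"turn":0},{"tx":-0.007,"ty":-0.05,"tz":0,"turn":0},{"tx":-0.007,"ty":-0.05,"tz":0,"turn":0},{"tx":-0.007,"ty":-0.05,"tz":0,"turn":0},{"tx":-0.007,"ty":-0.05,"tz":0,"turn":0},{"tx":-0.007,"ty":-0.05,"tz":0,"turn":0},{"tx":-0.007,"ty":-0.05,"tz":0,"turn":0},{"tx":-0.007,"ty":-0.05,"tz":0,"turn":0},{"tx":-0.007,"ty":-0.05,"tz":0,"turn":0},{"tx":0,"ty":-0.05,"tz":0,"turn":0},{"tx":0,"ty":0,"tz":0,"turn":0},{"tx":0,"ty":0,"tz":0,"turn":0}]}}

```text
time_s: 6.07
ee_pos: [0.5815, -0.2987, 0.2977]
orientation: [-3.141, -0.003, 3.047]
force: [-0.1, 1.3, -1.0]
gripper_width: 0.481
finger_force: 19.9
```

```bash
python3 - <<'E'
from h import *
need((.046,-.06,.174))
for n in("side",):
    d=cam(n);save(d["frame"][60:360,80:480],"p2.png")
E
```

```text
t 6.07 pos [ 0.5815 -0.2987  0.2977] S [ 0.044  -0.0602] rpy [-3.1408e+00 -2.8000e-03  3.0472e+00] F [-0.1  1.3 -1. ] w 0.481
(0.046, -0.06, 0.174) units [-0.0039  0.0006  0.2061] rows>= 4 az -0.47 r 0.655
```

View pics/p2.png

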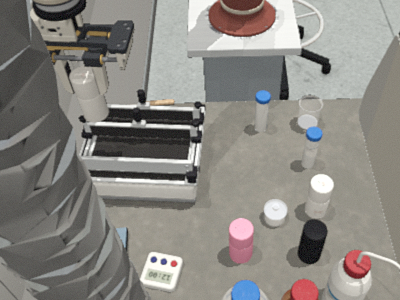

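The bottle is held upright at crop (88,95) above the right side of the shaker, and everything else is undisturbed. Lowering it now.

Emit:
{"name": "apply_moves", "arguments": {"steps": [{"tx":-0.003,"ty":0,"tz":0.04,"turn":0},{"tx":0,"ty":0,"tz":0.04,"turn":0},{"tx":0,"ty":0,"tz":0.04,"turn":0},{"tx":0,"ty":0,"tz":0.04,"turn":0},{"tx":0,"ty":0,"tz":0.025,"turn":0},{"tx":0,"ty":0,"tz":0.01,"turn":0},{"tx":0,"ty":0,"tz":0.006,"turn":0},{"tx":0,"ty":0,"tz":0,"turn":0},{"tx":0,"ty":0,"tz":0,"turn":0},{"tx":0,"ty":0,"tz":0,"turn":0}]}}

```text
time_s: 6.95
ee_pos: [0.5859, -0.2962, 0.1798]
orientation: [-3.141, 0.003, 3.053]
force: [0.1, -0.1, -0.8]
gripper_width: 0.474
finger_force: 19.9
```

```bash
python3 - <<'E'
from h import *
need((.046,-.06,.174))
E
```

```text
t 6.95 pos [ 0.5859 -0.2962  0.1798] S [ 0.0482 -0.0573] rpy [-3.1406e+00  2.6000e-03  3.0529e+00] F [ 0.1 -0.1 -0.8] w 0.474
(0.046, -0.06, 0.174) units [ 0.0037 -0.0044  0.0096] rows>= 1 az -0.47 r 0.655
```

Emit:
{"name": "apply_moves", "arguments": {"steps": [{"tx":0.003,"ty":-0.004,"tz":0.003,"turn":0},{"tx":0,"ty":0,"tz":0.003,"turn":0},{"tx":0,"ty":0,"tz":0.003,"turn":0},{"tx":0,"ty":0,"tz":0,"turn":0},{"tx":0,"ty":0,"tz":0,"turn":0},{"tx":0,"ty":0,"tz":0,"turn":0}]}}

```text
time_s: 7.45
ee_pos: [0.583, -0.2985, 0.173]
orientation: [-3.141, 0.0, 3.052]
force: [-0.4, -0.7, -0.7]
gripper_width: 0.48
finger_force: 19.9
```

Emit:
{"name": "apply_moves", "arguments": {"steps": [{"tx":0,"ty":0,"tz":0,"turn":0},{"tx":0,"ty":0,"tz":0,"turn":0},{"tx":0,"ty":0,"tz":0,"turn":0},{"tx":0,"ty":0,"tz":0,"turn":0}], "gripper": -0.2}}

```text
time_s: 7.78
ee_pos: [0.5832, -0.2982, 0.173]
orientation: [3.142, 0.0, 3.053]
force: [0.6, 0.4, 0.7]
gripper_width: 0.599
finger_force: 0.0
```

Emit:
{"name": "apply_moves", "arguments": {"steps": [{"tx":0,"ty":0,"tz":-0.02,"turn":0},{"tx":0,"ty":0,"tz":-0.04,"turn":0},{"tx":0,"ty":0,"tz":-0.05,"turn":0},{"tx":0,"ty":0,"tz":-0.05,"turn":0},{"tx":0,"ty":0.05,"tz":-0.02,"turn":0},{"tx":-0.006,"ty":0.055,"tz":0,"turn":0},{"tx":-0.006,"ty":0.055,"tz":0,"turn":0},{"tx":-0.006,"ty":0.055,"tz":0,"turn":0},{"tx":-0.006,"ty":0.055,"tz":0,"turn":0},{"tx":-0.006,"ty":0.055,"tz":0,"turn":0},{"tx":-0.006,"ty":0.055,"tz":0,"turn":0},{"tx":-0.006,"ty":0.055,"tz":0,"turn":0},{"tx":-0.006,"ty":0.055,"tz":0,"turn":0},{"tx":-0.006,"ty":0.055,"tz":0,"turn":0},{"tx":-0.006,"ty":0.055,"tz":0,"turn":0},{"tx":-0.006,"ty":0.055,"tz":0,"turn":0},{"tx":-0.006,"ty":0.055,"tz":0,"turn":0},{"tx":0,"ty":0,"tz":0,"turn":0},{"tx":0,"ty":0,"tz":0,"turn":0}]}}

```text
time_s: 9.37
ee_pos: [0.6636, 0.1258, 0.2802]
orientation: [3.14, -0.001, 3.058]
force: [0.1, -0.6, 1.4]
gripper_width: 0.6
finger_force: 0.0
```

```bash
python3 - <<'E'
from h import *
need((.0959,.3664,.15),(.0959,.3664,.083))
d=cam("side");save(d["frame"][60:360,80:480],"p3.png");c=cloud(d)
E
```

```text
t 9.37 pos [0.6636 0.1258 0.2802] S [0.0881 0.3698] rpy [ 3.1405e+00 -1.0000e-03  3.0581e+00] F [ 0.1 -0.6  1.4] w 0.6
(0.0959, 0.3664, 0.15) units [-0.0132 -0.0061  0.217 ] rows>= 4 az 0.18 r 0.682
(0.0959, 0.3664, 0.083) units [-1.000e-04 -1.000e-04  1.117e-01] rows>= 2 az 0.18 r 0.682
```

View pics/p3.png

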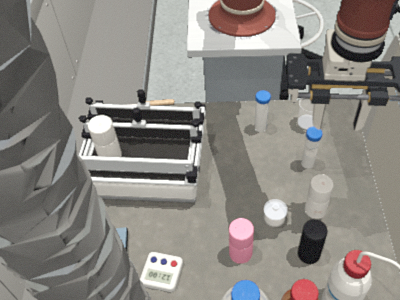

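Bottle b2 now stands upright in the far row at crop (102,137). The gripper is over bottle b1, so I'll open and descend.

Emit:
{"name": "apply_moves", "arguments": {"steps": [{"tx":-0.006,"ty":-0.003,"tz":0.03,"turn":0},{"tx":-0.006,"ty":-0.003,"tz":0.05,"turn":0},{"tx":0,"ty":0,"tz":0.05,"turn":0},{"tx":0,"ty":0,"tz":0.05,"turn":0},{"tx":0,"ty":0,"tz":0.037,"turn":0},{"tx":0,"ty":0,"tz":0,"turn":0},{"tx":0,"ty":0,"tz":0,"turn":0},{"tx":0,"ty":0,"tz":0,"turn":0}], "gripper": -1}}

```text
time_s: 10.08
ee_pos: [0.6722, 0.1165, 0.1527]
orientation: [-3.142, 0.003, 3.051]
force: [0.2, 0.6, 0.1]
gripper_width: 0.995
finger_force: 0.0
```

```bash
python3 - <<'E'
from h import *
need((.0959,.3664,.083))
E
```

```text
t 10.08 pos [0.6722 0.1165 0.1527] S [0.0974 0.3614] rpy [-3.1415  0.0034  3.0507] F [0.2 0.6 0.1] w 0.995
(0.0959, 0.3664, 0.083) units [0.003  0.0083 0.1161] rows>= 2 az 0.18 r 0.682
```

Emit:
{"name": "apply_moves", "arguments": {"steps": [{"tx":0.002,"ty":0.007,"tz":0.04,"turn":0},{"tx":0,"ty":0,"tz":0.04,"turn":0},{"tx":0,"ty":0,"tz":0.036,"turn":0},{"tx":0,"ty":0,"tz":0,"turn":0},{"tx":0,"ty":0,"tz":0,"turn":0},{"tx":0,"ty":0,"tz":0,"turn":0}]}}

```text
time_s: 10.58
ee_pos: [0.6719, 0.1221, 0.0838]
orientation: [3.141, 0.005, 3.052]
force: [0.2, 0.2, 1.1]
gripper_width: 0.996
finger_force: 0.0
```

Emit:
{"name": "apply_moves", "arguments": {"steps": [{"tx":0,"ty":0,"tz":0,"turn":0},{"tx":0,"ty":0,"tz":0,"turn":0},{"tx":0,"ty":0,"tz":0,"turn":0},{"tx":0,"ty":0,"tz":0,"turn":0},{"tx":0,"ty":0,"tz":0,"turn":0},{"tx":0,"ty":0,"tz":0,"turn":0},{"tx":0,"ty":0,"tz":0,"turn":0},{"tx":0,"ty":0,"tz":0,"turn":0},{"tx":0,"ty":0,"tz":0,"turn":0},{"tx":0,"ty":0,"tz":0,"turn":0}], "gripper": 1, "newtons": 20}}

```text
time_s: 11.42
ee_pos: [0.67, 0.1224, 0.081]
orientation: [3.142, -0.0, 3.053]
force: [-0.2, 1.0, 0.1]
gripper_width: 0.478
finger_force: 20.0
```

```bash
python3 - <<'E'
from h import *
need((.0959,.3664,.298),(.046,.06,.298))
E
```

```text
t 11.42 pos [0.67   0.1224 0.081 ] S [0.0947 0.367 ] rpy [ 3.1416e+00 -2.0000e-04  3.0526e+00] F [-0.2  1.   0.1] w 0.478
(0.0959, 0.3664, 0.298) units [-0.0019 -0.001  -0.3617] rows>= 6 az 0.18 r 0.682
(0.046, 0.06, 0.298) units [ 0.0832 -0.5107 -0.    ] rows>= 8 az -0.29 r 0.621
```

Emit:
{"name": "apply_moves", "arguments": {"steps": [{"tx":0,"ty":0,"tz":-0.03,"turn":0},{"tx":0,"ty":0,"tz":-0.055,"turn":0},{"tx":0,"ty":0,"tz":-0.055,"turn":0},{"tx":0,"ty":0,"tz":-0.055,"turn":0},{"tx":0,"ty":0,"tz":-0.055,"turn":0},{"tx":0,"ty":0,"tz":-0.055,"turn":0},{"tx":0,"ty":0,"tz":-0.055,"turn":0},{"tx":0,"ty":-0.03,"tz":0,"turn":0},{"tx":0.009,"ty":-0.05,"tz":0,"turn":0},{"tx":0.009,"ty":-0.05,"tz":0,"turn":0},{"tx":0.009,"ty":-0.05,"tz":0,"turn":0},{"tx":0.009,"ty":-0.05,"tz":0,"turn":0},{"tx":0.009,"ty":-0.05,"tz":0,"turn":0},{"tx":0.009,"ty":-0.05,"tz":0,"turn":0},{"tx":0.009,"ty":-0.05,"tz":0,"turn":0},{"tx":0.009,"ty":-0.05,"tz":0,"turn":0},{"tx":0.009,"ty":-0.05,"tz":0,"turn":0},{"tx":0,"ty":-0.031,"tz":0,"turn":0},{"tx":0,"ty":0,"tz":0,"turn":0},{"tx":0,"ty":0,"tz":0,"turn":0}]}}

```text
time_s: 13.08
ee_pos: [0.5935, -0.18, 0.2965]
orientation: [3.141, -0.001, 3.049]
force: [0.3, 0.9, -2.0]
gripper_width: 0.474
finger_force: 20.0
```

Emit:
{"name": "apply_moves", "arguments": {"steps": [{"tx":0,"ty":0,"tz":0.03,"turn":0},{"tx":0,"ty":0,"tz":0.04,"turn":0},{"tx":0,"ty":0,"tz":0,"turn":0},{"tx":0,"ty":0,"tz":0,"turn":0},{"tx":0,"ty":0,"tz":0,"turn":0}]}}

```text
time_s: 13.5
ee_pos: [0.5952, -0.1776, 0.2559]
orientation: [3.141, 0.001, 3.054]
force: [0.4, 0.3, -1.1]
gripper_width: 0.476
finger_force: 20.0
```

```bash
python3 - <<'E'
from h import *
need((.046,.06,.172))
E
```

```text
t 13.5 pos [ 0.5952 -0.1776  0.2559] S [0.0469 0.0616] rpy [3.1412e+00 1.2000e-03 3.0545e+00] F [ 0.4  0.3 -1.1] w 0.476
(0.046, 0.06, 0.172) units [ 0.0017 -0.0027  0.1398] rows>= 3 az -0.29 r 0.621
```

Emit:
{"name": "apply_moves", "arguments": {"steps": [{"tx":0.0015,"ty":-0.0025,"tz":0.04,"turn":0},{"tx":0,"ty":0,"tz":0.04,"turn":0},{"tx":0,"ty":0,"tz":0.035,"turn":0},{"tx":0,"ty":0,"tz":0.014,"turn":0},{"tx":0,"ty":0,"tz":0.005,"turn":0},{"tx":0,"ty":0,"tz":0.004,"turn":0},{"tx":0,"ty":0,"tz":0,"turn":0},{"tx":0,"ty":0,"tz":0,"turn":0},{"tx":0,"ty":0,"tz":0,"turn":0}]}}

```text
time_s: 14.25
ee_pos: [0.5941, -0.1805, 0.1737]
orientation: [-3.141, 0.003, 3.053]
force: [-0.1, 0.7, -1.1]
gripper_width: 0.474
finger_force: 20.0
```

```bash
python3 - <<'E'
from h import *
need((.046,.06,.172))
E
```

```text
t 14.25 pos [ 0.5941 -0.1805  0.1737] S [0.0461 0.0586] rpy [-3.1410e+00  2.6000e-03  3.0525e+00] F [-0.1  0.7 -1.1] w 0.474
(0.046, 0.06, 0.172) units [0.0001 0.0023 0.0028] rows>= 1 az -0.29 r 0.621
```

Emit:
{"name": "apply_moves", "arguments": {"steps": [{"tx":0,"ty":0,"tz":0.002,"turn":0},{"tx":0,"ty":0,"tz":0,"turn":0}]}}

```text
time_s: 14.42
ee_pos: [0.5935, -0.1803, 0.1715]
orientation: [-3.141, 0.001, 3.052]
force: [-0.3, -0.0, -1.1]
gripper_width: 0.478
finger_force: 20.0
```

Emit:
{"name": "apply_moves", "arguments": {"steps": [{"tx":0,"ty":0,"tz":0,"turn":0},{"tx":0,"ty":0,"tz":0,"turn":0},{"tx":0,"ty":0,"tz":0,"turn":0},{"tx":0,"ty":0,"tz":0,"turn":0},{"tx":0,"ty":0,"tz":-0.02,"turn":0},{"tx":0,"ty":0,"tz":-0.04,"turn":0},{"tx":0,"ty":0,"tz":-0.05,"turn":0},{"tx":0,"ty":0,"tz":-0.04,"turn":0},{"tx":0,"ty":0,"tz":0,"turn":0}], "gripper": -0.2}}

```text
time_s: 15.17
ee_pos: [0.5961, -0.1815, 0.2671]
orientation: [-3.139, 0.011, 3.052]
force: [0.2, -0.5, 1.2]
gripper_width: 0.602
finger_force: 0.0
```

Emit:
{"name": "apply_moves", "arguments": {"steps": [{"tx":0.02,"ty":-0.02,"tz":0,"turn":0},{"tx":0.03,"ty":-0.03,"tz":0,"turn":0},{"tx":0.04,"ty":-0.03,"tz":0,"turn":0},{"tx":0.029,"ty":-0.019,"tz":0,"turn":0},{"tx":0,"ty":0,"tz":0,"turn":0},{"tx":0,"ty":0,"tz":0,"turn":0},{"tx":0,"ty":0,"tz":0,"turn":0},{"tx":0,"ty":0,"tz":0,"turn":0}], "gripper": 1, "newtons": 10}}

```text
time_s: 15.83
ee_pos: [0.5181, -0.2317, 0.2608]
orientation: [3.141, 0.001, 3.055]
force: [0.3, 0.1, 0.4]
gripper_width: 0.078
finger_force: 0.0
```

```bash
python3 - <<'E'
from h import *
need((-.025,0,.182))
d=cam("side");save(d["frame"][60:360,80:480],"p4.png")
E
```

```text
t 15.83 pos [ 0.5181 -0.2317  0.2608] S [-0.0251  0.0009] rpy [3.1408e+00 5.0000e-04 3.0549e+00] F [0.3 0.1 0.4] w 0.078
(-0.025, 0, 0.182) units [-0.     -0.0015  0.1313] rows>= 2 az -0.42 r 0.568
```

View pics/p4.png

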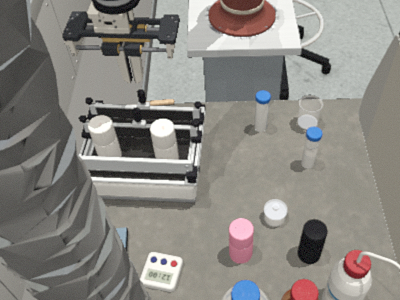

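Both bottles stand upright in the far row at crop (102,137) and (163,140), and the shut gripper is above the gap between the knobs. Descending between the knobs.

Emit:
{"name": "apply_moves", "arguments": {"steps": [{"tx":0,"ty":-0.0015,"tz":0.03,"turn":0},{"tx":0,"ty":0,"tz":0.03,"turn":0},{"tx":0,"ty":0,"tz":0.03,"turn":0},{"tx":0,"ty":0,"tz":0.025,"turn":0},{"tx":0,"ty":0,"tz":0.015,"turn":0},{"tx":0,"ty":0,"tz":0,"turn":0},{"tx":0,"ty":0,"tz":0,"turn":0},{"tx":0,"ty":0,"tz":0,"turn":0}]}}

```text
time_s: 16.55
ee_pos: [0.5177, -0.234, 0.1839]
orientation: [-3.141, 0.002, 3.053]
force: [-0.1, 0.2, 0.3]
gripper_width: 0.009
finger_force: 0.0
```

```bash
python3 - <<'E'
from h import *
need((.013,0,.182))
E
```

```text
t 16.55 pos [ 0.5177 -0.234   0.1839] S [-0.0253 -0.0015] rpy [-3.141e+00  1.800e-03  3.053e+00] F [-0.1  0.2  0.3] w 0.009
(0.013, 0, 0.182) units [-0.0638  0.0025  0.0033] rows>= 1 az -0.4 r 0.604
```

Emit:
{"name": "apply_moves", "arguments": {"steps": [{"tx":-0.005,"ty":0,"tz":0,"turn":0},{"tx":-0.005,"ty":0,"tz":0,"turn":0},{"tx":-0.005,"ty":0,"tz":0,"turn":0},{"tx":-0.005,"ty":0,"tz":0,"turn":0},{"tx":-0.005,"ty":0,"tz":0,"turn":0},{"tx":-0.005,"ty":0,"tz":0,"turn":0},{"tx":-0.005,"ty":0,"tz":0,"turn":0},{"tx":-0.005,"ty":0,"tz":0,"turn":0},{"tx":-0.005,"ty":0,"tz":0,"turn":0}]}}

```text
time_s: 17.3
ee_pos: [0.5437, -0.2364, 0.1831]
orientation: [-3.142, -0.001, 3.052]
force: [-3.5, 0.5, 3.0]
gripper_width: 0.005
finger_force: 1.8
```

Emit:
{"name": "apply_moves", "arguments": {"steps": [{"tx":-0.003,"ty":0,"tz":0,"turn":0},{"tx":-0.003,"ty":0,"tz":0,"turn":0},{"tx":0,"ty":0,"tz":0,"turn":0}]}}

```text
time_s: 17.55
ee_pos: [0.547, -0.2367, 0.183]
orientation: [3.142, -0.001, 3.052]
force: [-4.5, -0.1, 2.9]
gripper_width: 0.004
finger_force: 2.0
```

Emit:
{"name": "apply_moves", "arguments": {"steps": [{"tx":-0.003,"ty":0,"tz":0,"turn":0},{"tx":-0.003,"ty":0,"tz":0,"turn":0},{"tx":0,"ty":0,"tz":0,"turn":0}]}}

```text
time_s: 17.8
ee_pos: [0.5509, -0.2371, 0.183]
orientation: [-3.141, -0.0, 3.052]
force: [-4.1, 0.5, 3.4]
gripper_width: 0.007
finger_force: 2.2
```

```bash
python3 - <<'E'
from h import *
need((.0135,0,.182))
E
```

```text
t 17.8 pos [ 0.5509 -0.2371  0.183 ] S [ 0.0081 -0.0016] rpy [-3.1414e+00 -3.0000e-04  3.0524e+00] F [-4.1  0.5  3.4] w 0.007
(0.0135, 0, 0.182) units [-0.0091  0.0027  0.0017] rows>= 1 az -0.4 r 0.604
```

Emit:
{"name": "apply_moves", "arguments": {"steps": [{"tx":-0.002,"ty":0,"tz":0,"turn":0},{"tx":-0.002,"ty":0,"tz":0,"turn":0},{"tx":0,"ty":0,"tz":0,"turn":0}]}}

```text
time_s: 18.05
ee_pos: [0.5534, -0.2373, 0.183]
orientation: [-3.141, -0.0, 3.053]
force: [-4.5, -0.6, 3.3]
gripper_width: 0.004
finger_force: 2.2
```

Emit:
{"name": "apply_moves", "arguments": {"steps": [{"tx":-0.002,"ty":0,"tz":0,"turn":0},{"tx":-0.002,"ty":0,"tz":0,"turn":0},{"tx":0,"ty":0,"tz":0,"turn":0}]}}

```text
time_s: 18.3
ee_pos: [0.5558, -0.2375, 0.183]
orientation: [-3.141, 0.0, 3.053]
force: [-3.6, -0.1, 1.7]
gripper_width: 0.005
finger_force: 2.2
```

Emit:
{"name": "apply_moves", "arguments": {"steps": [{"tx":-0.002,"ty":0,"tz":0,"turn":0},{"tx":0,"ty":0,"tz":0,"turn":0}]}}

```text
time_s: 18.47
ee_pos: [0.556, -0.2375, 0.183]
orientation: [3.141, -0.002, 3.052]
force: [-6.3, 0.1, 3.2]
gripper_width: 0.007
finger_force: 3.1
```

Emit:
{"name": "apply_moves", "arguments": {"steps": [{"tx":-0.002,"ty":0,"tz":0,"turn":0},{"tx":0,"ty":0,"tz":0,"turn":0}]}}

```text
time_s: 18.63
ee_pos: [0.5562, -0.2376, 0.183]
orientation: [3.141, -0.004, 3.052]
force: [-8.4, 1.0, 5.1]
gripper_width: 0.006
finger_force: 4.0
```

```bash
python3 - <<'E'
from h import *
need()
E
```

```text
t 18.63 pos [ 0.5562 -0.2376  0.183 ] S [ 0.0134 -0.0016] rpy [ 3.141  -0.0044  3.0521] F [-8.4  1.   5.1] w 0.006
```

Emit:
{"name": "apply_moves", "arguments": {"steps": [{"tx":-0.003,"ty":0,"tz":0,"turn":0},{"tx":0,"ty":0,"tz":0,"turn":0},{"tx":0,"ty":0,"tz":0,"turn":0}]}}

```text
time_s: 18.88
ee_pos: [0.5564, -0.2376, 0.1829]
orientation: [3.14, -0.008, 3.052]
force: [-10.2, 1.4, 8.0]
gripper_width: 0.005
finger_force: 5.5
```

Emit:
{"name": "apply_moves", "arguments": {"steps": [{"tx":0.012,"ty":0,"tz":0,"turn":0},{"tx":0.012,"ty":0,"tz":0,"turn":0},{"tx":0,"ty":0,"tz":0,"turn":0},{"tx":0,"ty":0,"tz":-0.04,"turn":0},{"tx":0,"ty":0,"tz":-0.05,"turn":0},{"tx":0,"ty":0,"tz":-0.05,"turn":0},{"tx":0,"ty":0,"tz":0,"turn":0},{"tx":0,"ty":0,"tz":0,"turn":0}]}}

```text
time_s: 19.55
ee_pos: [0.5477, -0.2367, 0.2692]
orientation: [-3.14, 0.007, 3.053]
force: [-0.6, 0.5, -0.0]
gripper_width: 0.006
finger_force: 0.0
```

```bash
python3 - <<'E'
from h import *
need((-.1252,.248,.262),(-.1252,.248,.105))
d=cam("top");c=cloud(d)
for n,(u0,u1,v0,v1) in dict(far=(395,415,200,222)).items():
    q=c[v0:v1,u0:u1].reshape(-1,3);q=q[(q[:,2]>.181)&(q[:,2]<.195)];(x,y),r=cv2.minEnclosingCircle(q[:,:2].astype(np.float32)) if len(q)>5 else ((9,9),0);print(n,len(q),x,y,r,w2s((x,y)))
m=(c[...,2]>.185)&(c[...,2]<.195);m[:,:300]=0;m[:,475:]=0
n,l,st,_=cv2.connectedComponentsWithStats(m.astype(np.uint8))
for i in range(1,n):
    q=c[l==i]
    if len(q)>30:
        (x,y),r=cv2.minEnclosingCircle(q[:,:2].astype(np.float32));print(len(q),w2s((x,y)).round(4),round(r,4))
save(d["frame"][140:310,190:480],"p5.png")
E
```

```text
t 19.55 pos [ 0.5477 -0.2367  0.2692] S [ 0.0049 -0.0015] rpy [-3.1402  0.0072  3.0532] F [-0.6  0.5 -0. ] w 0.006
(-0.1252, 0.248, 0.262) units [0.2166 0.416  0.0099] rows>= 8 az 0.05 r 0.441
(-0.1252, 0.248, 0.105) units [0.0019 0.0004 0.2617] rows>= 4 az 0.05 r 0.441
far 18 0.5724769830703735 -0.2342110574245453 0.006890514399856329 [0.02930793 0.00320695]
69 [0.3874 0.084 ] 0.0305
39 [0.3715 0.0388] 0.0188
65 [0.0612 0.0637] 0.0211
```

View pics/p5.png

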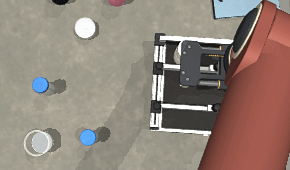

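Far knob is at shaker x ≈ 0.029, so the far bar is snug. On to the near tube.

Emit:
{"name": "apply_moves", "arguments": {"steps": [{"tx":0.01,"ty":0.03,"tz":0,"turn":0},{"tx":0.022,"ty":0.043,"tz":0,"turn":0},{"tx":0.022,"ty":0.043,"tz":0,"turn":0},{"tx":0.022,"ty":0.043,"tz":0,"turn":0},{"tx":0.022,"ty":0.043,"tz":0,"turn":0},{"tx":0.022,"ty":0.043,"tz":0,"turn":0},{"tx":0.022,"ty":0.043,"tz":0,"turn":0},{"tx":0.022,"ty":0.043,"tz":0,"turn":0},{"tx":0.022,"ty":0.043,"tz":0,"turn":0},{"tx":0.022,"ty":0.04,"tz":0,"turn":0},{"tx":0.008,"ty":0,"tz":0.03,"turn":0},{"tx":0,"ty":0,"tz":0.04,"turn":0},{"tx":0,"ty":0,"tz":0.04,"turn":0},{"tx":0,"ty":0,"tz":0,"turn":0},{"tx":0,"ty":0,"tz":0,"turn":0},{"tx":0,"ty":0,"tz":0,"turn":0}], "gripper": -1}}

```text
time_s: 20.93
ee_pos: [0.439, 0.0225, 0.2013]
orientation: [3.142, 0.0, 3.052]
force: [0.4, 0.1, 0.6]
gripper_width: 0.996
finger_force: 0.0
```

```bash
python3 - <<'E'
from h import *
need((-.1252,.248,.105))
E
```

```text
t 20.93 pos [0.439  0.0225 0.2013] S [-0.1264  0.247 ] rpy [3.1416e+00 4.0000e-04 3.0523e+00] F [0.4 0.1 0.6] w 0.996
(-0.1252, 0.248, 0.105) units [-0.002   0.0016  0.1605] rows>= 3 az 0.05 r 0.441
```

Emit:
{"name": "apply_moves", "arguments": {"steps": [{"tx":-0.002,"ty":0.0016,"tz":0.04,"turn":0},{"tx":0,"ty":0,"tz":0.045,"turn":0},{"tx":0,"ty":0,"tz":0.045,"turn":0},{"tx":0,"ty":0,"tz":0.03,"turn":0},{"tx":0,"ty":0,"tz":0,"turn":0},{"tx":0,"ty":0,"tz":0,"turn":0},{"tx":0,"ty":0,"tz":0,"turn":0}]}}

```text
time_s: 21.52
ee_pos: [0.4412, 0.0233, 0.1065]
orientation: [3.141, 0.003, 3.052]
force: [0.1, -0.3, 0.9]
gripper_width: 1.004
finger_force: 0.0
```

Emit:
{"name": "apply_moves", "arguments": {"steps": [{"tx":0,"ty":0,"tz":0,"turn":0},{"tx":0,"ty":0,"tz":0,"turn":0},{"tx":0,"ty":0,"tz":0,"turn":0},{"tx":0,"ty":0,"tz":0,"turn":0},{"tx":0,"ty":0,"tz":0,"turn":0},{"tx":0,"ty":0,"tz":0,"turn":0},{"tx":0,"ty":0,"tz":0,"turn":0},{"tx":0,"ty":0,"tz":0,"turn":0},{"tx":0,"ty":0,"tz":0,"turn":0},{"tx":0,"ty":0,"tz":0,"turn":0},{"tx":0,"ty":0,"tz":0,"turn":0}], "gripper": 1, "newtons": 15}}

```text
time_s: 22.43
ee_pos: [0.4397, 0.0234, 0.105]
orientation: [-3.142, -0.0, 3.053]
force: [0.7, 0.3, 0.7]
gripper_width: 0.348
finger_force: 15.0
```

```bash
python3 - <<'E'
from h import *
need((-.1252,.248,.33),(-.002,-.06,.33))
E
```

```text
t 22.43 pos [0.4397 0.0234 0.105 ] S [-0.1258  0.248 ] rpy [-3.1416e+00 -2.0000e-04  3.0525e+00] F [0.7 0.3 0.7] w 0.348
(-0.1252, 0.248, 0.33) units [-9.00e-04  1.00e-04 -3.75e-01] rows>= 6 az 0.05 r 0.441
(-0.002, -0.06, 0.33) units [-0.2054 -0.5133 -0.    ] rows>= 9 az -0.5 r 0.611
```

Emit:
{"name": "apply_moves", "arguments": {"steps": [{"tx":0,"ty":0,"tz":-0.03,"turn":0},{"tx":0,"ty":0,"tz":-0.055,"turn":0},{"tx":0,"ty":0,"tz":-0.055,"turn":0},{"tx":0,"ty":0,"tz":-0.055,"turn":0},{"tx":0,"ty":0,"tz":-0.055,"turn":0},{"tx":0,"ty":0,"tz":-0.055,"turn":0},{"tx":0,"ty":0,"tz":-0.055,"turn":0},{"tx":-0.01,"ty":-0.025,"tz":0,"turn":0},{"tx":-0.02,"ty":-0.05,"tz":0,"turn":0},{"tx":-0.02,"ty":-0.05,"tz":0,"turn":0},{"tx":-0.02,"ty":-0.05,"tz":0,"turn":0},{"tx":-0.02,"ty":-0.05,"tz":0,"turn":0},{"tx":-0.02,"ty":-0.05,"tz":0,"turn":0},{"tx":-0.02,"ty":-0.05,"tz":0,"turn":0},{"tx":-0.02,"ty":-0.05,"tz":0,"turn":0},{"tx":-0.02,"ty":-0.05,"tz":0,"turn":0},{"tx":-0.02,"ty":-0.05,"tz":0,"turn":0},{"tx":-0.0155,"ty":-0.038,"tz":0,"turn":0},{"tx":0,"ty":0,"tz":0,"turn":0},{"tx":0,"ty":0,"tz":0,"turn":0}]}}

```text
time_s: 24.1
ee_pos: [0.5345, -0.2956, 0.3199]
orientation: [3.141, -0.002, 3.05]
force: [-0.7, 0.5, -0.6]
gripper_width: 0.345
finger_force: 15.0
```

Emit:
{"name": "apply_moves", "arguments": {"steps": [{"tx":0,"ty":0,"tz":0.02,"turn":0},{"tx":0,"ty":0,"tz":0,"turn":0},{"tx":0,"ty":0,"tz":0,"turn":0},{"tx":0,"ty":0,"tz":0,"turn":0}]}}

```text
time_s: 24.43
ee_pos: [0.5354, -0.293, 0.3095]
orientation: [3.141, 0.0, 3.054]
force: [0.6, -0.8, 0.0]
gripper_width: 0.347
finger_force: 15.0
```

```bash
python3 - <<'E'
from h import *
need((-.002,-.06,.196))
E
```

```text
t 24.43 pos [ 0.5354 -0.293   0.3095] S [-0.0024 -0.0587] rpy [3.1410e+00 2.0000e-04 3.0542e+00] F [ 0.6 -0.8  0. ] w 0.347
(-0.002, -0.06, 0.196) units [-0.0006 -0.0023  0.1891] rows>= 3 az -0.5 r 0.611
```

Emit:
{"name": "apply_moves", "arguments": {"steps": [{"tx":0,"ty":-0.002,"tz":0.04,"turn":0},{"tx":0,"ty":0,"tz":0.045,"turn":0},{"tx":0,"ty":0,"tz":0.045,"turn":0},{"tx":0,"ty":0,"tz":0.035,"turn":0},{"tx":0,"ty":0,"tz":0.014,"turn":0},{"tx":0,"ty":0,"tz":0.005,"turn":0},{"tx":0,"ty":0,"tz":0,"turn":0},{"tx":0,"ty":0,"tz":0,"turn":0},{"tx":0,"ty":0,"tz":0,"turn":0}]}}

```text
time_s: 25.18
ee_pos: [0.536, -0.296, 0.2005]
orientation: [-3.14, 0.003, 3.053]
force: [0.2, -0.6, -0.6]
gripper_width: 0.344
finger_force: 15.0
```

```bash
python3 - <<'E'
from h import *
need((-.002,-.06,.196))
E
```

```text
t 25.18 pos [ 0.536  -0.296   0.2005] S [-0.0015 -0.0616] rpy [-3.1401  0.0032  3.0526] F [ 0.2 -0.6 -0.6] w 0.344
(-0.002, -0.06, 0.196) units [0.0009 0.0027 0.0074] rows>= 1 az -0.5 r 0.611
```

Emit:
{"name": "apply_moves", "arguments": {"steps": [{"tx":0,"ty":0.0025,"tz":0.003,"turn":0},{"tx":0,"ty":0,"tz":0.0025,"turn":0},{"tx":0,"ty":0,"tz":0,"turn":0},{"tx":0,"ty":0,"tz":0,"turn":0},{"tx":0,"ty":0,"tz":0,"turn":0}]}}

```text
time_s: 25.6
ee_pos: [0.5353, -0.294, 0.1955]
orientation: [-3.141, 0.0, 3.052]
force: [1.0, -0.4, -0.7]
gripper_width: 0.347
finger_force: 15.0
```

Emit:
{"name": "apply_moves", "arguments": {"steps": [{"tx":0,"ty":0,"tz":0,"turn":0},{"tx":0,"ty":0,"tz":0,"turn":0},{"tx":0,"ty":0,"tz":0,"turn":0},{"tx":0,"ty":0,"tz":-0.015,"turn":0},{"tx":0,"ty":0,"tz":-0.04,"turn":0},{"tx":0,"ty":0,"tz":-0.05,"turn":0},{"tx":0,"ty":0,"tz":-0.05,"turn":0},{"tx":0,"ty":0,"tz":0,"turn":0}], "gripper": 0}}

```text
time_s: 26.27
ee_pos: [0.5379, -0.2962, 0.2959]
orientation: [-3.136, 0.013, 3.052]
force: [-0.2, -0.7, 0.9]
gripper_width: 0.497
finger_force: 0.0
```

Emit:
{"name": "apply_moves", "arguments": {"steps": [{"tx":0,"ty":0.03,"tz":0,"turn":0},{"tx":0.003,"ty":0.055,"tz":0,"turn":0},{"tx":0.003,"ty":0.055,"tz":0,"turn":0},{"tx":0.003,"ty":0.055,"tz":0,"turn":0},{"tx":0.003,"ty":0.055,"tz":0,"turn":0},{"tx":0.003,"ty":0.055,"tz":0,"turn":0},{"tx":0.003,"ty":0.055,"tz":0,"turn":0},{"tx":0.003,"ty":0.055,"tz":0,"turn":0},{"tx":0.003,"ty":0.055,"tz":0,"turn":0},{"tx":0.003,"ty":0.055,"tz":0,"turn":0},{"tx":0.003,"ty":0.055,"tz":0,"turn":0},{"tx":0.003,"ty":0.055,"tz":0,"turn":0},{"tx":0.004,"ty":0.055,"tz":0,"turn":0},{"tx":0,"ty":0,"tz":0.04,"turn":0},{"tx":0,"ty":0,"tz":0.04,"turn":0},{"tx":0,"ty":0,"tz":0,"turn":0},{"tx":0,"ty":0,"tz":0,"turn":0},{"tx":0,"ty":0,"tz":0,"turn":0}], "gripper": -1}}

```text
time_s: 27.77
ee_pos: [0.5508, 0.1198, 0.2417]
orientation: [3.141, 0.002, 3.051]
force: [0.5, -0.4, 0.4]
gripper_width: 1.002
finger_force: 0.0
```

```bash
python3 - <<'E'
from h import *
need((-.0242,.3565,.105))
d=cam("side");save(d["frame"][60:360,80:480],"p6.png")
E
```

```text
t 27.77 pos [0.5508 0.1198 0.2417] S [-0.0237  0.3539] rpy [3.1413e+00 2.0000e-03 3.0513e+00] F [ 0.5 -0.4  0.4] w 1.002
(-0.0242, 0.3565, 0.105) units [0.0013 0.0042 0.2278] rows>= 4 az 0.22 r 0.564
```

View pics/p6.png

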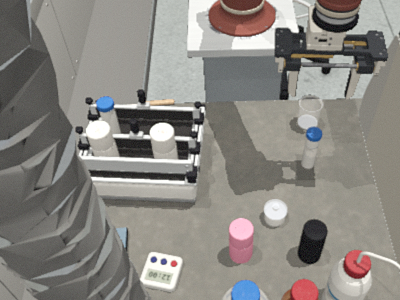

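The first tube stands in the near row at crop (106,108). The far bar sits against both bottles, and the last tube is at (313,147) under the open gripper.

Emit:
{"name": "apply_moves", "arguments": {"steps": [{"tx":0.001,"ty":0.004,"tz":0.04,"turn":0},{"tx":0,"ty":0,"tz":0.05,"turn":0},{"tx":0,"ty":0,"tz":0.05,"turn":0},{"tx":0,"ty":0,"tz":0.05,"turn":0},{"tx":0,"ty":0,"tz":0.037,"turn":0},{"tx":0,"ty":0,"tz":0,"turn":0},{"tx":0,"ty":0,"tz":0,"turn":0},{"tx":0,"ty":0,"tz":0,"turn":0}]}}

```text
time_s: 28.48
ee_pos: [0.5514, 0.1228, 0.1063]
orientation: [3.14, 0.004, 3.052]
force: [0.6, 0.6, 0.7]
gripper_width: 1.001
finger_force: 0.0
```

Emit:
{"name": "apply_moves", "arguments": {"steps": [{"tx":0,"ty":0,"tz":0,"turn":0},{"tx":0,"ty":0,"tz":0,"turn":0},{"tx":0,"ty":0,"tz":0,"turn":0},{"tx":0,"ty":0,"tz":0,"turn":0},{"tx":0,"ty":0,"tz":0,"turn":0},{"tx":0,"ty":0,"tz":0,"turn":0},{"tx":0,"ty":0,"tz":0,"turn":0},{"tx":0,"ty":0,"tz":0,"turn":0},{"tx":0,"ty":0,"tz":0,"turn":0},{"tx":0,"ty":0,"tz":0,"turn":0},{"tx":0,"ty":0,"tz":0,"turn":0}], "gripper": 1, "newtons": 15}}

```text
time_s: 29.4
ee_pos: [0.5495, 0.1229, 0.104]
orientation: [-3.142, -0.0, 3.053]
force: [0.7, -0.3, -0.5]
gripper_width: 0.346
finger_force: 15.0
```

```bash
python3 - <<'E'
from h import *
need((-.0242,.3565,.32),(-.002,.06,.32))
E
```

```text
t 29.4 pos [0.5495 0.1229 0.104 ] S [-0.0253  0.3568] rpy [-3.1415e+00 -2.0000e-04  3.0525e+00] F [ 0.7 -0.3 -0.5] w 0.346
(-0.0242, 0.3565, 0.32) units [-0.0017 -0.0006 -0.3599] rows>= 6 az 0.22 r 0.564
(-0.002, 0.06, 0.32) units [-0.037  -0.4942  0.    ] rows>= 8 az -0.31 r 0.574
```

Emit:
{"name": "apply_moves", "arguments": {"steps": [{"tx":0,"ty":0,"tz":-0.03,"turn":0},{"tx":0,"ty":0,"tz":-0.055,"turn":0},{"tx":0,"ty":0,"tz":-0.055,"turn":0},{"tx":0,"ty":0,"tz":-0.055,"turn":0},{"tx":0,"ty":0,"tz":-0.055,"turn":0},{"tx":0,"ty":0,"tz":-0.055,"turn":0},{"tx":0,"ty":0,"tz":-0.055,"turn":0},{"tx":0,"ty":-0.03,"tz":0,"turn":0},{"tx":-0.004,"ty":-0.05,"tz":0,"turn":0},{"tx":-0.004,"ty":-0.05,"tz":0,"turn":0},{"tx":-0.004,"ty":-0.05,"tz":0,"turn":0},{"tx":-0.004,"ty":-0.05,"tz":0,"turn":0},{"tx":-0.004,"ty":-0.05,"tz":0,"turn":0},{"tx":-0.004,"ty":-0.05,"tz":0,"turn":0},{"tx":-0.004,"ty":-0.05,"tz":0,"turn":0},{"tx":-0.004,"ty":-0.05,"tz":0,"turn":0},{"tx":-0.004,"ty":-0.05,"tz":0,"turn":0},{"tx":-0.003,"ty":-0.014,"tz":0,"turn":0},{"tx":0,"ty":0,"tz":0,"turn":0},{"tx":0,"ty":0,"tz":0,"turn":0}]}}

```text
time_s: 31.07
ee_pos: [0.5465, -0.1735, 0.3197]
orientation: [3.14, -0.001, 3.052]
force: [0.4, 0.5, -0.6]
gripper_width: 0.344
finger_force: 15.0
```

Emit:
{"name": "apply_moves", "arguments": {"steps": [{"tx":0,"ty":0,"tz":0.02,"turn":0},{"tx":0,"ty":0,"tz":0,"turn":0},{"tx":0,"ty":0,"tz":0,"turn":0},{"tx":0,"ty":0,"tz":0,"turn":0}]}}

```text
time_s: 31.4
ee_pos: [0.5469, -0.1728, 0.3084]
orientation: [3.141, 0.0, 3.055]
force: [0.1, 0.5, -0.8]
gripper_width: 0.349
finger_force: 15.0
```

```bash
python3 - <<'E'
from h import *
need((-.002,.06,.195))
E
```

```text
t 31.4 pos [ 0.5469 -0.1728  0.3084] S [-0.0016  0.0621] rpy [3.1409e+00 1.0000e-04 3.0552e+00] F [ 0.1  0.5 -0.8] w 0.349
(-0.002, 0.06, 0.195) units [ 0.0007 -0.0037  0.189 ] rows>= 3 az -0.31 r 0.574
```

Emit:
{"name": "apply_moves", "arguments": {"steps": [{"tx":0,"ty":-0.0035,"tz":0.04,"turn":0},{"tx":0,"ty":0,"tz":0.045,"turn":0},{"tx":0,"ty":0,"tz":0.045,"turn":0},{"tx":0,"ty":0,"tz":0.035,"turn":0},{"tx":0,"ty":0,"tz":0.014,"turn":0},{"tx":0,"ty":0,"tz":0.005,"turn":0},{"tx":0,"ty":0,"tz":0,"turn":0},{"tx":0,"ty":0,"tz":0,"turn":0},{"tx":0,"ty":0,"tz":0,"turn":0},{"tx":0,"ty":0,"tz":0,"turn":0}]}}

```text
time_s: 32.23
ee_pos: [0.5471, -0.1769, 0.1991]
orientation: [-3.141, 0.003, 3.053]
force: [0.2, 0.2, -0.8]
gripper_width: 0.35
finger_force: 15.0
```

```bash
python3 - <<'E'
from h import *
need((-.002,.06,.195))
E
```

```text
t 32.23 pos [ 0.5471 -0.1769  0.1991] S [-0.0011  0.0581] rpy [-3.1410e+00  2.7000e-03  3.0525e+00] F [ 0.2  0.2 -0.8] w 0.35
(-0.002, 0.06, 0.195) units [0.0016 0.0032 0.0069] rows>= 1 az -0.31 r 0.574
```

Emit:
{"name": "apply_moves", "arguments": {"steps": [{"tx":0,"ty":0,"tz":0.003,"turn":0},{"tx":0,"ty":0,"tz":0.0025,"turn":0},{"tx":0,"ty":0,"tz":0,"turn":0},{"tx":0,"ty":0,"tz":0,"turn":0},{"tx":0,"ty":0,"tz":0,"turn":0}]}}

```text
time_s: 32.65
ee_pos: [0.5463, -0.1766, 0.1945]
orientation: [-3.142, -0.0, 3.052]
force: [-0.7, 0.4, -1.8]
gripper_width: 0.344
finger_force: 15.0
```

Emit:
{"name": "apply_moves", "arguments": {"steps": [{"tx":0,"ty":0,"tz":0,"turn":0},{"tx":0,"ty":0,"tz":0,"turn":0},{"tx":0,"ty":0,"tz":0,"turn":0},{"tx":0,"ty":0,"tz":-0.015,"turn":0},{"tx":0,"ty":0,"tz":-0.04,"turn":0},{"tx":0,"ty":0,"tz":-0.05,"turn":0},{"tx":0,"ty":0,"tz":-0.03,"turn":0},{"tx":0,"ty":0,"tz":0,"turn":0},{"tx":0,"ty":0,"tz":0,"turn":0}], "gripper": 0}}

```text
time_s: 33.4
ee_pos: [0.5468, -0.1768, 0.277]
orientation: [-3.141, 0.003, 3.052]
force: [-1.0, 0.1, -0.0]
gripper_width: 0.499
finger_force: 0.0
```

Emit:
{"name": "apply_moves", "arguments": {"steps": [{"tx":0.02,"ty":-0.016,"tz":0,"turn":0},{"tx":0.035,"ty":-0.028,"tz":0,"turn":0},{"tx":0.035,"ty":-0.028,"tz":0,"turn":0},{"tx":0.035,"ty":-0.028,"tz":0,"turn":0},{"tx":0,"ty":0,"tz":0,"turn":0},{"tx":0,"ty":0,"tz":0,"turn":0},{"tx":0,"ty":0,"tz":0,"turn":0}], "gripper": 1, "newtons": 10}}

```text
time_s: 33.98
ee_pos: [0.4664, -0.2288, 0.2747]
orientation: [3.14, -0.001, 3.053]
force: [0.4, 0.3, 0.3]
gripper_width: 0.05
finger_force: 0.0
```

```bash
python3 - <<'E'
from h import *
need((-.078,0,.184))
d=cam("side");save(d["frame"][60:360,80:480],"p7.png")
E
```

```text
t 33.98 pos [ 0.4664 -0.2288  0.2747] S [-0.0768 -0.0009] rpy [ 3.1404e+00 -1.1000e-03  3.0531e+00] F [0.4 0.3 0.3] w 0.05
(-0.078, 0, 0.184) units [0.0018 0.0012 0.1512] rows>= 3 az -0.46 r 0.518
```

View pics/p7.png

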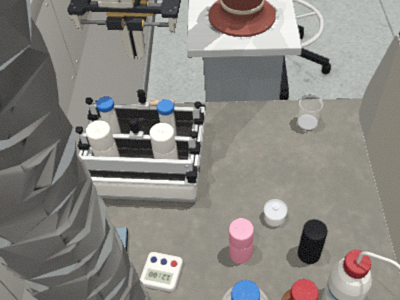

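Both tubes stand in the near row at crop (106,108) and (166,112). Descending behind the near knob to push it.

Emit:
{"name": "apply_moves", "arguments": {"steps": [{"tx":0.0018,"ty":0.0012,"tz":0.04,"turn":0},{"tx":0,"ty":0,"tz":0.045,"turn":0},{"tx":0,"ty":0,"tz":0.045,"turn":0},{"tx":0,"ty":0,"tz":0.02,"turn":0},{"tx":0,"ty":0,"tz":0,"turn":0},{"tx":0,"ty":0,"tz":0,"turn":0},{"tx":0,"ty":0,"tz":0,"turn":0}]}}

```text
time_s: 34.62
ee_pos: [0.4665, -0.2287, 0.1862]
orientation: [-3.141, 0.002, 3.054]
force: [0.5, 0.2, 0.0]
gripper_width: 0.006
finger_force: 0.0
```

Emit:
{"name": "apply_moves", "arguments": {"steps": [{"tx":-0.005,"ty":0,"tz":0,"turn":0},{"tx":-0.005,"ty":0,"tz":0,"turn":0},{"tx":-0.005,"ty":0,"tz":0,"turn":0},{"tx":-0.005,"ty":0,"tz":0,"turn":0},{"tx":-0.005,"ty":0,"tz":0,"turn":0},{"tx":-0.005,"ty":0,"tz":0,"turn":0},{"tx":-0.005,"ty":0,"tz":0,"turn":0},{"tx":-0.005,"ty":0,"tz":0,"turn":0},{"tx":-0.005,"ty":0,"tz":0,"turn":0},{"tx":-0.005,"ty":0,"tz":0,"turn":0},{"tx":-0.005,"ty":0,"tz":0,"turn":0}]}}

```text
time_s: 35.53
ee_pos: [0.4984, -0.2318, 0.1854]
orientation: [3.142, -0.0, 3.053]
force: [-3.2, 0.4, 2.7]
gripper_width: 0.006
finger_force: 1.4
```

```bash
python3 - <<'E'
from h import *
need((-.0245,0,.184))
E
```

```text
t 35.53 pos [ 0.4984 -0.2318  0.1854] S [-0.0447 -0.0009] rpy [ 3.1416e+00 -3.0000e-04  3.0526e+00] F [-3.2  0.4  2.7] w 0.006
(-0.0245, 0, 0.184) units [-0.0337  0.0016  0.0024] rows>= 1 az -0.42 r 0.568
```

Emit:
{"name": "apply_moves", "arguments": {"steps": [{"tx":-0.004,"ty":0,"tz":0,"turn":0},{"tx":-0.004,"ty":0,"tz":0,"turn":0},{"tx":-0.004,"ty":0,"tz":0,"turn":0},{"tx":-0.004,"ty":0,"tz":0,"turn":0},{"tx":-0.004,"ty":0,"tz":0,"turn":0},{"tx":-0.003,"ty":0,"tz":0,"turn":0},{"tx":-0.002,"ty":0,"tz":0,"turn":0},{"tx":0,"ty":0,"tz":0,"turn":0}]}}

```text
time_s: 36.2
ee_pos: [0.5134, -0.2331, 0.1854]
orientation: [-3.141, 0.0, 3.053]
force: [-2.1, -0.1, 2.0]
gripper_width: 0.002
finger_force: 1.3
```

Emit:
{"name": "apply_moves", "arguments": {"steps": [{"tx":-0.002,"ty":0,"tz":0,"turn":0},{"tx":-0.002,"ty":0,"tz":0,"turn":0},{"tx":0,"ty":0,"tz":0,"turn":0}]}}

```text
time_s: 36.45
ee_pos: [0.5157, -0.2333, 0.1854]
orientation: [-3.142, 0.0, 3.053]
force: [-2.0, 0.3, 1.6]
gripper_width: 0.007
finger_force: 1.5
```

Emit:
{"name": "apply_moves", "arguments": {"steps": [{"tx":-0.002,"ty":0,"tz":0,"turn":0},{"tx":-0.002,"ty":0,"tz":0,"turn":0},{"tx":0,"ty":0,"tz":0,"turn":0}]}}

```text
time_s: 36.7
ee_pos: [0.5176, -0.2335, 0.1854]
orientation: [3.141, -0.001, 3.053]
force: [-4.0, 1.1, 2.3]
gripper_width: 0.008
finger_force: 2.1
```

```bash
python3 - <<'E'
from h import *
need((-.0245,0,.184))
E
```

```text
t 36.7 pos [ 0.5176 -0.2335  0.1854] S [-0.0254 -0.0009] rpy [ 3.1414e+00 -1.0000e-03  3.0525e+00] F [-4.   1.1  2.3] w 0.008
(-0.0245, 0, 0.184) units [-0.0015  0.0016  0.0023] rows>= 1 az -0.42 r 0.568
```

Emit:
{"name": "apply_moves", "arguments": {"steps": [{"tx":-0.002,"ty":0,"tz":0,"turn":0},{"tx":0,"ty":0,"tz":0,"turn":0}]}}

```text
time_s: 36.87
ee_pos: [0.5178, -0.2335, 0.1853]
orientation: [3.141, -0.003, 3.052]
force: [-6.2, 1.0, 4.6]
gripper_width: 0.007
finger_force: 3.1
```

Emit:
{"name": "apply_moves", "arguments": {"steps": [{"tx":-0.002,"ty":0,"tz":0,"turn":0},{"tx":0,"ty":0,"tz":0,"turn":0}]}}

```text
time_s: 37.03
ee_pos: [0.5179, -0.2335, 0.1853]
orientation: [3.14, -0.005, 3.052]
force: [-7.9, 1.5, 6.4]
gripper_width: 0.008
finger_force: 4.0
```

Emit:
{"name": "apply_moves", "arguments": {"steps": [{"tx":-0.002,"ty":0,"tz":0,"turn":0},{"tx":0,"ty":0,"tz":0,"turn":0}]}}

```text
time_s: 37.2
ee_pos: [0.518, -0.2335, 0.1853]
orientation: [3.14, -0.008, 3.052]
force: [-10.5, 1.6, 7.0]
gripper_width: 0.008
finger_force: 4.9
```

```bash
python3 - <<'E'
from h import *
need((-.0245,0,.184))
E
```

```text
t 37.2 pos [ 0.518  -0.2335  0.1853] S [-0.025 -0.001] rpy [ 3.14   -0.0077  3.0517] F [-10.5   1.6   7. ] w 0.008
(-0.0245, 0, 0.184) units [-0.0008  0.0016  0.0021] rows>= 1 az -0.42 r 0.568
```

Near bar is snug: motion stopped at the predicted place and the force rose. Retracting and checking from above.

Emit:
{"name": "apply_moves", "arguments": {"steps": [{"tx":0.012,"ty":0,"tz":0,"turn":0},{"tx":0.014,"ty":0,"tz":0,"turn":0},{"tx":0,"ty":0,"tz":0,"turn":0},{"tx":0,"ty":0,"tz":-0.04,"turn":0},{"tx":0,"ty":0,"tz":-0.055,"turn":0},{"tx":0,"ty":0,"tz":-0.055,"turn":0},{"tx":0,"ty":0,"tz":-0.055,"turn":0},{"tx":0.01,"ty":0.04,"tz":0,"turn":0},{"tx":0.01,"ty":0.05,"tz":0,"turn":0},{"tx":0.01,"ty":0.05,"tz":0,"turn":0},{"tx":0,"ty":0.055,"tz":0,"turn":0},{"tx":0,"ty":0.055,"tz":0,"turn":0},{"tx":0,"ty":0.055,"tz":0,"turn":0},{"tx":0,"ty":0.055,"tz":0,"turn":0},{"tx":0,"ty":0.055,"tz":0,"turn":0},{"tx":0,"ty":0,"tz":0,"turn":0},{"tx":0,"ty":0,"tz":0,"turn":0}]}}

```text
time_s: 38.62
ee_pos: [0.5111, 0.0199, 0.3085]
orientation: [3.141, 0.002, 3.058]
force: [-0.2, -1.0, -0.2]
gripper_width: 0.005
finger_force: 0.0
```

```bash
python3 - <<'E'
from h import *
need()
for nm in("top",):
    d=cam(nm);c=cloud(d)
    for lab,lo,hi in(("knob",.1805,.1875),("bot",.188,.193),("cap",.197,.203)):
        m=(c[...,2]>lo)&(c[...,2]<hi);m[:,:330]=0;m[:,475:]=0;m[:160]=0;m[290:]=0
        n,l,st,_=cv2.connectedComponentsWithStats(m.astype(np.uint8))
        for i in range(1,n):
            q=c[l==i]
            if len(q)>25:
                (x,y),r=cv2.minEnclosingCircle(q[:,:2].astype(np.float32));print(lab,len(q),w2s((x,y)).round(4),round(r,4),q[:,2].mean().round(4))
    save(cv2.resize(d["frame"][140:310,190:480],None,fx=2.5,fy=2.5),"p8.png")
E
```

```text
t 38.62 pos [0.5111 0.0199 0.3085] S [-0.0544  0.2509] rpy [3.1405e+00 1.9000e-03 3.0582e+00] F [-0.2 -1.  -0.2] w 0.005
knob 46 [ 0.0297 -0.    ] 0.0077 0.1848
knob 46 [-0.009   0.0002] 0.0072 0.1848
bot 343 [0.0577 0.0589] 0.0224 0.1904
bot 365 [ 0.0577 -0.0604] 0.0226 0.1906
cap 219 [0.0106 0.0589] 0.0168 0.2002
cap 226 [ 0.0107 -0.0586] 0.0169 0.2003
```

View pics/p8.png

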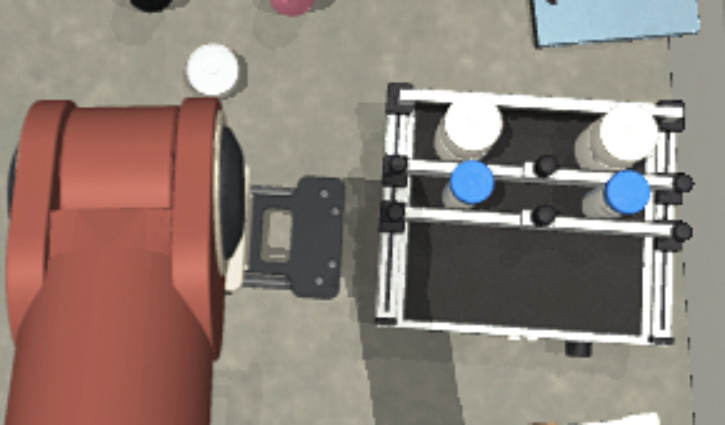

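All as wanted: the bottles at (472,128) and (628,135) are held by the far bar, the tubes at (472,182) and (628,192) by the near bar, and the arm is clear. Handing in.

```bash
python3 -c "
from cell import *
print(close_job())"
```

```text
the job is handed in; nothing more can be done
None
```

Both bottles are clamped in the far row and both tubes in the near row. Both bars are snug to within about 1 mm by the last camera check, and the job was handed in at about 39 s; no verdict came back.

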